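# Lower the heating bath by one ratchet notch

### The arm

A 7-joint arm with a two-finger parallel gripper is mounted at the origin on the work surface. World frame = base frame: x ahead of the robot, y to its left, z up, the work surface at z = 0. Lengths are in m, angles in rad, forces in N, time in s.
With the tool pointing down it reaches from about 0.4 to 0.85 m from the base axis. Payload 4.5 kg.
Tool frame: the origin (TCP) lies midway between the tips of the shut fingers; the grasp point (between the pads) lies 19 mm behind it; z points along the fingers, x is the direction in which the jaws open and shut, and the axes are right-handed (so a half turn about z gives the same grasp; the last joint's range is limited). The gripper opens to 88 mm and grips with 3 to 60 N. Pads are 18 mm wide; open, the fingers measure 123 mm over their backs; the gripper's body (75 mm by 187 mm) begins 45 mm behind the grasp point.
Start: joints at [1.319, 0.689, -0.195, 1.565, 0.157, 0.902, -0.215], TCP at [0.176, -0.6, 0.239] pointing down, gripper open.
Joint ranges: [-3.01, 3.01], [-0.46, 2.08], [-1.47, 1.51], [0.13, 2.56], [-1, 4.14], [0.04, 2.09], [-2.66, 2.66]. Speed limits (rad/s): [2.57, 2.57, 3.14, 3.14, 3.14, 3.14, 3.14].

### API

Orientations are given as a unit quaternion [x, y, z, w].
In Python, from plant import arm, viewer gives the robot as it stands.
- The arm moves only by the tool apply_moves, never from a script. Its argument "increments" is a list of rows, each a list of 4 numbers: the shift along the tool's x, y, z in m, then the turn about the tool's z in degrees. A call has 1 to 20 rows; each row is the pose to reach, as a shift and turn from the pose measured when the call began, along the tool's axes at that moment; what a row does not reach only later rows make up. A row lasts 1/8 s, in which the tool goes at most 62.5 mm and 10.7 degrees, less where a joint would pass 70% of its speed; a pose out of reach is approached as far as the arm can. A call with a gripper value outside its range is refused whole. "grip" is the opening in per cent of the stroke, from 0 (shut) to 100 (fully open), set as the call begins (left out, the last holds). The fingers move at their own pace and stop on an object; "newtons" is the grip in N (left out, the last holds). Time passes only in rows, so rows that repeat a pose let the fingers close. It gives the time, the measured TCP pose, the force and the opening at its end, in the units of the state.
- arm.observe(): the state, without advancing time (a new reading comes with each control period).
- viewer.snapshot(name): name is "side" or "top" or "wrist"; returns a dict with "frame" (400x640x3 uint8, red, green, blue), "camera_matrix" (3x3 intrinsics, pixels), "k1" (the pictures are not rectified: a ray, as slopes to the right and down, at radius r is drawn at 1 + k1 r^2 times it, then the intrinsics apply), "origin" and "orientation" of the camera in the world; the wrist camera has in their place "mount" (4x4, takes a point from camera to tool coordinates, whose origin is the TCP and whose axes are the tool frame's). Camera axes: x right, y up, looking along -z (the intrinsics and any distortion apply to the point x, -y, -z); pixel columns grow to the right and rows downward; lengths in m; the calibration is good to about 2 mm. A picture is of the moment at which its call begins: read the wrist's pose just before it. There is no depth.
- arm.hand_in(): hands the job in, once; it reports no verdict.
The state is a dict: "clock": time; "joints": joint angles; "qd": joint speeds; "effort": joint torques, N m; "position": TCP position; "ee_rot": TCP orientation; "contact_force": force on the tool from outside, world axes, zero at the start; "ft_torque": the same for the moment, N m; "grip_width": opening from 0.0 (shut) to 1.0 (fully open).
Only numpy, scipy, OpenCV 4.12 (cv2) and the standard library are available. Lean on these libraries where they do the work, as an engineer would, in place of code of your own. Each camera call takes 0.05 s, during which the arm holds its last target.

### The job

Lower the heating bath by one notch of its lift stand, using light fingertip pushes only: push the red thumb plate to lift the pawl out of the ratchet wheel, push the wheel backward (the top spokes towards the pawl's side) by exactly one notch, which is an eighth of a turn, then push the thumb plate back so that the pawl drops fully into the new notch. Leave the bottle, flask and beaker standing where they are.

Things in the scene. Friction and masses are not known exactly. Their poses are not given: they have to be found in the camera images.
- stand: Bath lift stand, fixed: white column 44 x 50 mm, 165 mm tall, on a base plate 12 mm high reaching x -205 to 95, y -100 to 100 mm. Origin on the bench under the column, z up. The ratchet wheel is on its +x side, facing away from the robot; the bath on its -x side. Seen from +x, +y is right; the pawl is at the wheel's upper right. Nothing on it is higher than 220 mm.
- wheel_center (a point): Centre of the steel ratchet wheel, at (36, 0, 120) mm in the stand's frame; its axis is the stand's x. 110 mm over 8 saw teeth, 10 mm high, 12 mm thick in x. 54 mm farther along +x (stand x = 90 mm) four spokes turn with it.
- bath_rim (a point): Centre of the mouth of the round white heating bath with steel bowl, 138 mm wide, about 110 mm above the bench, 115 mm from the column on the robot's side. Geared to the wheel and counterbalanced: it sinks 20 mm per rad of the wheel's backward turn.
- wheel (a joint): Ratchet wheel, rad. 0 = starting notch (starts within 0.04 of it); grows backward: its top moves to the stand's +y, the pawl's side. One notch = 0.785 and brings spoke0 upright. Friction holds it where it is left; it takes 2 to 3 N at a spoke's end. With the pawl in a notch it has about 0.07 of play, is blocked backward, and clicks past forward.
- pawl (a joint): Pawl, rad: 0 = down, fully in a notch; tip clears the teeth from 0.25; 0.8 = end stop, lifted. Hinge parallel to the stand's x at (36, 76, 142) mm in its frame; lifting moves the thumb plate to +y. Light (under 1 N) and top-heavy: pushed past about 0.4 it tips over and stays lifted; pushed back it falls in. If the wheel is well off a notch, the tip rests on a tooth and it stays above 0.05.
- thumb_plate (a point): Centre of the pawl's red thumb plate, 26 mm wide (stand's x), 7 thick, 26 high, on a lever 64 mm up from the hinge. Pawl down: it leans 15 deg to the stand's -y, centre at (36, 60, 204) mm in its frame. Lifted: leans 31 deg to +y, centre at (36, 109, 197). Push it along y. The wheel's teeth beneath reach up to 175 mm.
- spoke0 (a point): Centre of the black ball end (20 mm diameter) of the spoke that starts at the upper left seen from +x: 82 mm from the wheel's axis, at (90, -58, 178) mm in the stand's frame; one notch back it is upright, at (90, 0, 202). The spoke is a steel rod 10 mm thick; three more follow at 90 degrees.
- reagent_bottle: Amber reagent bottle with blue cap, 60 mm diameter, 135 mm tall, loose. Origin at the centre of its underside. Leave it alone.
- flask: Green conical flask, 82 mm diameter at the foot, 116 mm tall, loose. Origin at the centre of its underside. Leave it alone.
- beaker: White beaker, 64 mm diameter, 85 mm tall, loose. Origin at the centre of its underside. Leave it alone.

How it is judged:
By the outcome, as a careful person would: the job done as asked, in the order asked, and still so for the second after the job is handed in, with the robot touching nothing.
It also fails if it takes over 58 s, if anything falls off the work surface, if the arm or the gripper's body presses on something with over 40 N, if the wrist force passes 120 N, or if a joint passes its speed limit or range.

## Working session

There is one attempt and no reset: what is moved stays moved. The work goes in short steps, Python scripts to look and compute and a tool call to move; the robot and the scene stay as the last step left them, time stands still between calls to the robot, and variables do not carry over. Pictures are saved under pics/ and viewed, and the job is handed in when it is done.

Besides the shell and the picture viewer there is one more tool, called after ">>>" in YAML: its name, and indented under it one key for each argument. apply_moves: Moves the arm, as the interface text tells. Its arguments: {"type":"object","properties":{"increments":{"type":"array","items":{"type":"array","items":{"type":"number"}}},"grip":{"type":"number"},"newtons":{"type":"number"}},"required":["increments"]}

```bash
ls; mkdir -p pics; python3 - <<'E'
from plant import arm, viewer
import cv2
s=arm.observe(); print(s)
for n in ("side","top","wrist"):
    d=viewer.snapshot(n); cv2.imwrite(f"pics/{n}0.png",d["frame"][:,:,::-1])
    print(n,{k:v for k,v in d.items() if k!="frame"})
E
```

```text
pics
{'clock': 0.0, 'joints': array([ 1.31880337,  0.68999139, -0.19453973,  1.56633236,  0.15728569,
        0.90249483, -0.21513038]), 'qd': array([-2.15220914e-03,  5.31674323e-04,  4.85018821e-04, -1.08796948e-04,
        8.12094532e-04, -1.08387361e-04, -5.76202476e-05]), 'effort': array([ 5.03220926e-04, -5.27559221e+01, -1.26697876e+00, -1.53432101e+01,
       -5.27083862e-02,  6.62515798e-03,  1.76433932e-04]), 'position': array([ 0.17599132, -0.59905439,  0.23790917]), 'ee_rot': array([ 8.00617969e-01, -5.99174454e-01, -7.64321730e-04, -5.06963725e-04]), 'contact_force': array([-0.5937616 ,  0.68576059, -0.17639818]), 'ft_torque': array([-0.00524923, -0.03893874,  0.11324605]), 'grip_width': 0.9966174775147384}
side {'camera_matrix': array([[403.51393948,   0.        , 318.66222138],
       [  0.        , 403.51393948, 197.46220082],
       [  0.        ,   0.        ,   1.        ]]), 'k1': -0.06657225499619024, 'origin': array([0.15159974, 0.58778087, 0.78727819]), 'orientation': array([-0.10867037,  0.36935807,  0.88410288, -0.26481591])}
top {'camera_matrix': array([[437
[... 160 characters left out ...]
2151994947, 'origin': array([0.3811985 , 0.02807527, 1.20384012]), 'orientation': array([ 0.05217264, -0.03561049, -0.70522109,  0.70616792])}
wrist {'camera_matrix': array([[306.64446874,   0.        , 321.44390126],
       [  0.        , 306.64446874, 202.51541157],
       [  0.        ,   0.        ,   1.        ]]), 'k1': -0.02180529750843962, 'mount': array([[ 9.99999593e-01, -5.56896046e-04, -7.09364290e-04,
        -8.25270715e-04],
       [-7.20731625e-04, -9.66300061e-01, -2.57417311e-01,
        -6.56616816e-02],
       [-5.42104074e-04,  2.57417717e-01, -9.66300070e-01,
        -1.47015029e-01],
       [ 0.00000000e+00,  0.00000000e+00,  0.00000000e+00,
         1.00000000e+00]])}
```

View pics/side0.png

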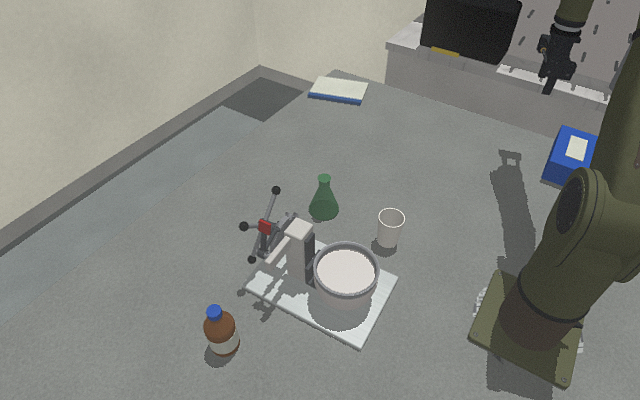

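View pics/top0.png

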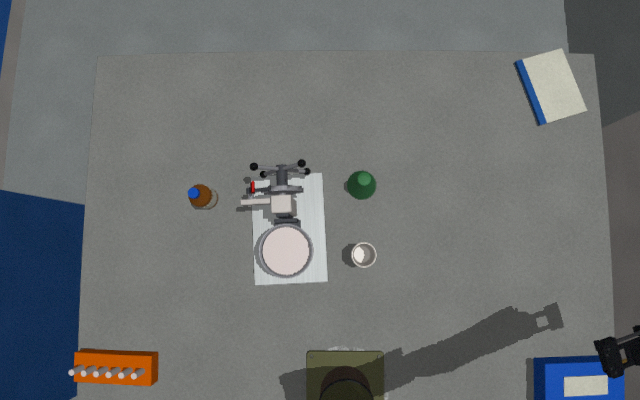

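The side view shows the stand with the red plate near (265,226) and ball ends near (276,190), (244,226) and (252,259). In the top view the stand is around (285,230), the red plate at (253,187) and the balls at (254,167) and (302,163). Next I'll measure them.

```bash
cat > h.py <<'E'
import numpy as np, cv2
from scipy.spatial.transform import Rotation as R
from plant import arm, viewer
def snap(n):
    s=arm.observe(); d=viewer.snapshot(n)
    if n=="wrist":
        T=np.eye(4);T[:3,:3]=R.from_quat(s["ee_rot"]).as_matrix();T[:3,3]=s["position"]
        M=T@d["mount"]; d["o"]=M[:3,3]; d["R"]=M[:3,:3]
    else: d["o"]=d["origin"]; d["R"]=R.from_quat(d["orientation"]).as_matrix()
    return d
def ray(d,px):
    K=d["camera_matrix"]
    u=cv2.undistortPoints(np.array([[px]],float),K,np.array([d["k1"],0,0,0.]))[0,0]
    v=d["R"]@np.array([u[0],-u[1],-1]); return d["o"],v/np.linalg.norm(v)
def onz(d,px,z):
    o,v=ray(d,px); return o+v*(z-o[2])/v[2]
def two(d1,p1,d2,p2):
    o1,v1=ray(d1,p1);o2,v2=ray(d2,p2)
    t=np.linalg.lstsq(np.c_[v1,-v2],o2-o1,rcond=None)[0]
    a=o1+v1*t[0];b=o2+v2*t[1]; return (a+b)/2,np.linalg.norm(a-b)
def proj(d,P):
    p=d["R"].T@(np.asarray(P)-d["o"]); x,y=p[0]/-p[2],-p[1]/-p[2]
    f=1+d["k1"]*(x*x+y*y);K=d["camera_matrix"]
    return np.array([K[0,0]*x*f+K[0,2],K[1,1]*y*f+K[1,2]])
def blobs(m,lo=8,hi=1e9):
    n,l,s,c=cv2.connectedComponentsWithStats(m.astype(np.uint8)); 
    return [(c[i].round(1),s[i].tolist()) for i in range(1,n) if lo<=s[i][4]<hi]
def masks(f):
    h=cv2.cvtColor(f,cv2.COLOR_RGB2HSV);H,S,V=[h[...,i].astype(int) for i in range(3)]
    return dict(red=((H<6)|(H>174))&(S>150)&(V>80),black=(V<45),blue=(H>105)&(H<125)&(S>150)&(V>100),green=(H>55)&(H<85)&(S>90))
E
python3 - <<'E'
from h import *
for n,roi in (("top",(140,230,180,390)),("side",(160,370,190,420))):
    d=snap(n);f=d["frame"];a,b,c,e=roi
    for k,m in masks(f).items():
        mm=np.zeros_like(m);mm[a:b,c:e]=m[a:b,c:e]
        print(n,k,[(list(c),s) for c,s in blobs(mm)])
    cv2.imwrite(f"pics/{n}1.png",cv2.resize(f[a:b+60,c:e],None,fx=3,fy=3,interpolation=cv2.INTER_CUBIC)[:600,:800,::-1])
    if n=="top":
        h=f.min(2); 
        print([onz(d,p,.012).round(4) for p in ((255,286),(327,281),(322,173))])
E
```

```text
top red [([np.float64(252.2), np.float64(186.7)], [251, 181, 4, 12, 37])]
top black [([np.float64(301.0), np.float64(162.9)], [298, 160, 7, 7, 44]), ([np.float64(253.4), np.float64(166.0)], [250, 163, 8, 7, 45]), ([np.float64(307.0), np.float64(170.8)], [305, 168, 5, 6, 23]), ([np.float64(262.2), np.float64(174.0)], [260, 171, 6, 7, 25]), ([np.float64(285.8), np.float64(216.8)], [280, 216, 12, 3, 15])]
top blue [([np.float64(192.9), np.float64(192.5)], [188, 188, 11, 10, 91])]
top green [([np.float64(361.0), np.float64(184.6)], [347, 171, 29, 28, 614])]
[array([0.2719, 0.243 , 0.012 ]), array([0.2868, 0.0484, 0.012 ]), array([0.5809, 0.0628, 0.012 ])]
side red [([np.float64(264.9), np.float64(222.0)], [260, 219, 11, 6, 23])]
side black []
side blue [([np.float64(213.4), np.float64(310.4)], [207, 304, 15, 13, 146])]
side green []
```

View pics/top1.png

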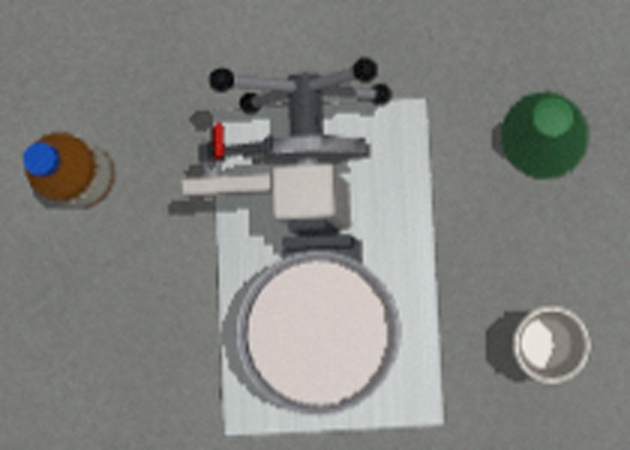

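View pics/side1.png

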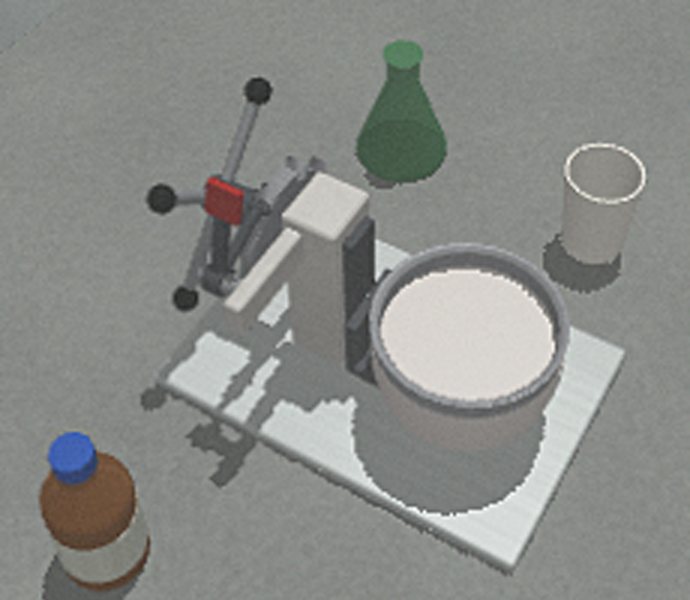

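```bash
python3 - <<'E'
from h import *
from scipy.optimize import least_squares
t=snap("top");s=snap("side")
C=[(t,(301,162.9),(90,-58,178)),(t,(253.4,166),(90,58,178)),(t,(307,170.8),(90,-58,62)),(t,(262.2,174),(90,58,62)),
(s,(276,190.3),(90,-58,178)),(s,(243.7,226),(90,58,178)),(s,(251.7,259.3),(90,58,62)),
(t,(255,285.5),(-205,100,12)),(t,(327,281),(-205,-100,12)),(t,(322.5,173),(95,-100,12)),(t,(252.5,187),(36,60,204)),(s,(264.3,226.7),(36,62,204))]
def W(p,q):
    c,n=np.cos(p[2]),np.sin(p[2]);x,y,z=np.array(q)/1000
    return np.array([p[0]+c*x-n*y,p[1]+n*x+c*y,z])
r=least_squares(lambda p:np.concatenate([proj(d,W(p,q))-np.array(u) for d,u,q in C]),[.5,.13,0],loss="soft_l1")
print(r.x,np.degrees(r.x[2])); print(r.fun.reshape(-1,2).round(1))
print("spoke0 two-view",two(t,(301,162.9),s,(276,190.3)),"model",W(r.x,(90,-58,178)))
print("spoke1 two-view",two(t,(253.4,166),s,(243.7,226)),"model",W(r.x,(90,58,178)))
print("red",two(t,(252.5,187),s,(264.3,226.7)),W(r.x,(36,60,204)))
np.save("stand.npy",r.x)
print("bottle cap",onz(t,(192.9,192.5),.135),onz(s,(213.4,310.4),.13),"flask",onz(t,(363,180),.116))
E
```

```text
[0.48369091 0.1569009  0.06165364] 3.532493238079039
[[ 1.6  0.2]
 [ 1.   0.2]
 [-1.3  0.5]
 [ 0.1  0.1]
 [ 0.2 -0. ]
 [ 0.2 -1.2]
 [-1.1  0.2]
 [-0.4  0.1]
 [ 1.5  0.6]
 [-0.5 -1.3]
 [-0.1  0.1]
 [-0.8  1.1]]
spoke0 two-view (array([0.57619852, 0.1075894 , 0.18107349]), np.float64(0.0018625734534000848)) model [0.57709356 0.10455642 0.178     ]
spoke1 two-view (array([0.56993742, 0.2225177 , 0.17668581]), np.float64(0.0015979622310452193)) model [0.56994626 0.22033602 0.178     ]
red (array([0.5158993 , 0.21853898, 0.20473483]), np.float64(0.0001024335113288885)) [0.51592563 0.21900503 0.204     ]
bottle cap [0.51157467 0.38236016 0.135     ] [0.51343849 0.38079509 0.13      ] flask [ 0.54555219 -0.04336301  0.116     ]
```

```bash
cat >> h.py <<'E'
P=np.load("stand.npy")
def W(q,p=P):
    c,n=np.cos(p[2]),np.sin(p[2]);x,y,z=np.array(q)/1000
    return np.array([p[0]+c*x-n*y,p[1]+n*x+c*y,z])
def S(w,p=P):
    c,n=np.cos(p[2]),np.sin(p[2]);d=np.array(w)-[p[0],p[1],0]
    return np.array([c*d[0]+n*d[1],-n*d[0]+c*d[1],d[2]])*1000
def go(*targets):  # stand mm -> tool shifts in m and turn to tool x = -stand y
    s=arm.observe();Rt=R.from_quat(s["ee_rot"]).as_matrix()
    want=np.array([np.sin(P[2]),-np.cos(P[2]),0]);a=Rt.T@want
    print("t",round(s["clock"],2),"tcp stand",S(s["position"]).round(1),"turn",np.degrees(np.arctan2(a[1],a[0])).round(2),"tilt",np.degrees(np.arccos(-Rt[2,2])).round(2),"F",s["contact_force"].round(1))
    for t in targets: print(t,(Rt.T@(W(t)-s["position"])).round(4))
E
python3 - <<'E'
from h import *
print(S((.45,-.3,.32)))
go(S((.176,-.6,.32)),S((.45,-.3,.32)),(36,20,300),(36,20,200),(36,95,200))
E
```

```text
[ -61.77865618 -453.95694866  320.        ]
t 0.35 tcp stand [-353.5 -736.   238.5] turn 12.84 tilt 0.02 F [-0.2 -0.3 -0.1]
[-353.74243645 -736.50455705  320.        ] [ 0.0004  0.0003 -0.0815]
[ -61.77865618 -453.95694866  320.        ] [-0.2102 -0.3472 -0.0814]
(36, 20, 300) [-0.6506 -0.5478 -0.0612]
(36, 20, 200) [-0.6505 -0.5478  0.0388]
(36, 95, 200) [-0.7237 -0.5645  0.0388]
```

>>> apply_moves:
  increments:
    - [0, 0, -0.05, 0]
    - [-0.03, -0.05, -0.08, 3]
    - [-0.06, -0.1, -0.08, 6]
    - [-0.09, -0.15, -0.08, 9]
    - [-0.12, -0.2, -0.08, 12]
    - [-0.15, -0.25, -0.08, 12.8]
    - [-0.18, -0.3, -0.08, 12.8]
    - [-0.21, -0.347, -0.08, 12.8]
    - [-0.255, -0.37, -0.08, 12.8]
    - [-0.3, -0.39, -0.08, 12.8]
    - [-0.35, -0.415, -0.08, 12.8]
    - [-0.4, -0.44, -0.08, 12.8]
    - [-0.45, -0.46, -0.08, 12.8]
    - [-0.5, -0.485, -0.08, 12.8]
    - [-0.55, -0.505, -0.08, 12.8]
    - [-0.6, -0.53, -0.08, 12.8]
    - [-0.64, -0.548, -0.08, 12.8]
    - [-0.64, -0.548, -0.08, 12.8]
    - [-0.64, -0.548, -0.08, 12.8]
  grip: 0
  newtons: 10

```text
clock: 2.72
position: [0.5214, 0.168, 0.3186]
ee_rot: [0.729, -0.685, 0.0, 0.0]
contact_force: [-0.4, 0.2, -0.2]
grip_width: 0.006
```

```bash
python3 - <<'E'
from h import *
print(arm.observe()["grip_width"])
go((36,20,300),(36,20,198),(36,95,198))
d=snap("side");cv2.imwrite("pics/s2.png",d["frame"][:,:,::-1])
d=snap("wrist");cv2.imwrite("pics/w2.png",d["frame"][:,:,::-1])
E
```

```text
0.006062221366160098
t 2.73 tcp stand [ 38.3   8.7 318.6] turn 0.01 tilt 0.06 F [-0.4  0.2 -0.2]
(36, 20, 300) [-0.0113  0.0023  0.0186]
(36, 20, 198) [-0.0114  0.0022  0.1206]
(36, 95, 198) [-0.0864  0.0022  0.1205]
```

View pics/s2.png

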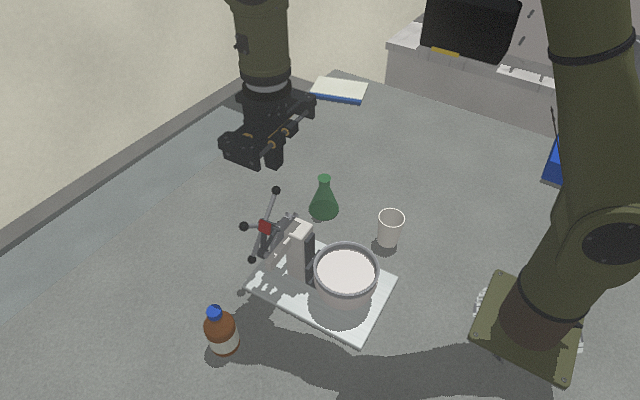

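View pics/w2.png

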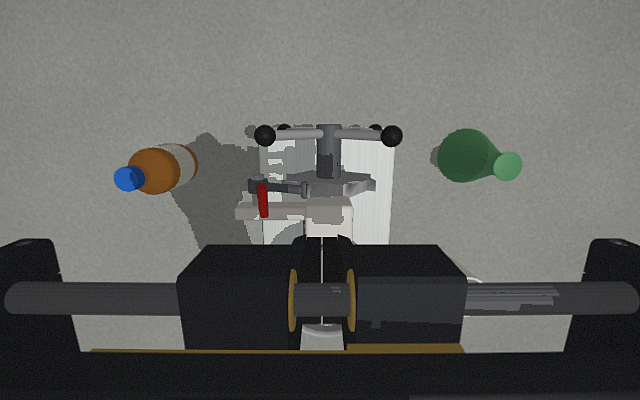

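```bash
python3 - <<'E'
from h import *
d=snap("side");p=arm.observe()["position"]
Rt=R.from_quat(arm.observe()["ee_rot"]).as_matrix()
for q in ((0,0,0),(0,0,-.019),(0,0,-.064),(.0175,0,0),(-.0175,0,0),(0,.009,0),(0,-.009,0)): print(q,proj(d,p+Rt@np.array(q)).round(0))
f=d["frame"][80:190,200:340].copy();f=np.clip(f.astype(float)*2.2,0,255).astype(np.uint8)
cv2.imwrite("pics/s3.png",cv2.resize(f,None,fx=5,fy=5)[:,:,::-1])
w=snap("wrist")
for q in ((0,0,0),(.0175,0,0),(-.0175,0,0),(0,.009,0),(0,-.009,0)): print(q,proj(w,p+Rt@np.array(q)).round(0))
f=w["frame"][200:360,170:480];f=np.clip(f.astype(float)*2.5,0,255).astype(np.uint8)
cv2.imwrite("pics/w3.png",cv2.resize(f,None,fx=2.5,fy=2.5)[:,:,::-1])
for q in ((36,60,204),(49,56,191),(23,56,191),(90,-58,178),(90,58,178),(36,0,175)): print(q,proj(w,W(q)).round(0))
E
```

```text
(0, 0, 0) [274. 165.]
(0, 0, -0.019) [273. 157.]
(0, 0, -0.064) [271. 136.]
(0.0175, 0, 0) [279. 160.]
(-0.0175, 0, 0) [268. 171.]
(0, 0.009, 0) [278. 167.]
(0, -0.009, 0) [270. 164.]
(0, 0, 0) [323. 252.]
(0.0175, 0, 0) [356. 252.]
(-0.0175, 0, 0) [289. 252.]
(0, 0.009, 0) [323. 267.]
(0, -0.009, 0) [323. 235.]
(36, 60, 204) [263. 201.]
(49, 56, 191) [269. 183.]
(23, 56, 191) [270. 211.]
(90, -58, 178) [393. 137.]
(90, 58, 178) [267. 137.]
(36, 0, 175) [330. 193.]
```

View pics/s3.png

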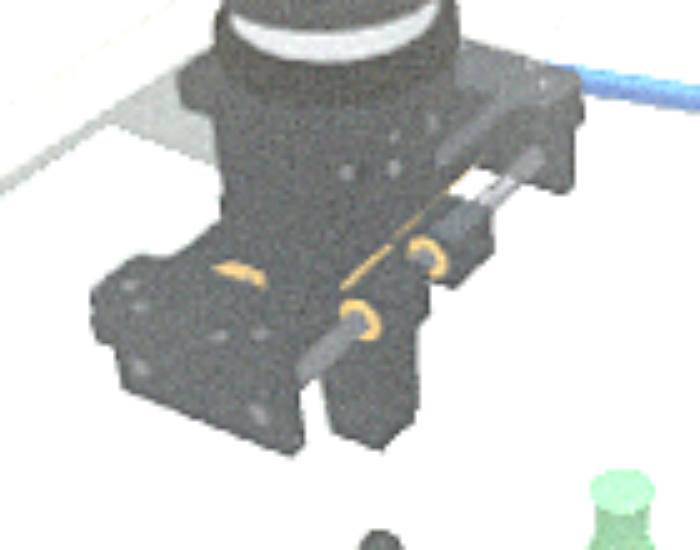

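View pics/w3.png

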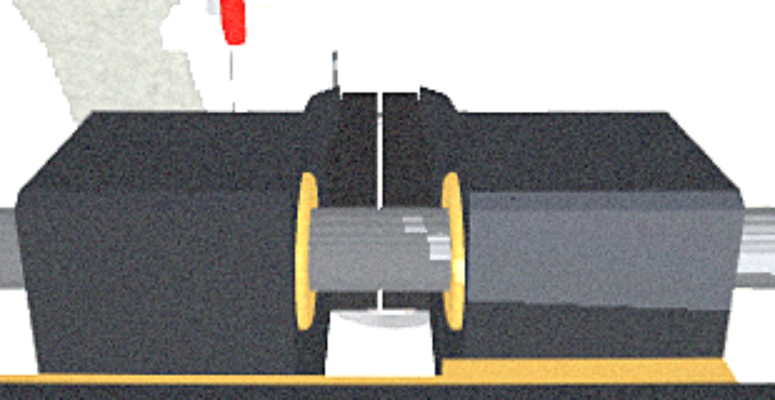

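>>> apply_moves:
  increments:
    - [-0.008, 0.002, 0.04, 0]
    - [-0.012, 0.002, 0.08, 0]
    - [-0.014, 0.002, 0.105, 0]
    - [-0.014, 0.002, 0.118, 0]
    - [-0.014, 0.002, 0.118, 0]
    - [-0.02, 0.002, 0.118, 0]
    - [-0.025, 0.002, 0.118, 0]
    - [-0.03, 0.002, 0.118, 0]
    - [-0.035, 0.002, 0.118, 0]
    - [-0.04, 0.002, 0.118, 0]
    - [-0.045, 0.002, 0.118, 0]
    - [-0.05, 0.002, 0.118, 0]
    - [-0.055, 0.002, 0.118, 0]
    - [-0.06, 0.002, 0.118, 0]
    - [-0.065, 0.002, 0.118, 0]
    - [-0.069, 0.002, 0.118, 0]
    - [-0.069, 0.002, 0.118, 0]
    - [-0.069, 0.002, 0.118, 0]

```text
clock: 5.18
position: [0.5155, 0.2358, 0.2008]
ee_rot: [0.728, -0.686, 0.0, 0.0]
contact_force: [-0.3, -0.6, 0.2]
grip_width: 0.003
```

```bash
python3 - <<'E'
from h import *
go((36,60,200),(36,40,230))
for n in ("side","wrist"):
    d=snap(n);f=d["frame"]; print([(b[0].tolist(),b[1]) for b in blobs(masks(f)["red"],6)], proj(d,W((36,109,197))).round(0),proj(d,W((36,60,204))).round(0))
    cv2.imwrite(f"pics/{n}4.png",f[:,:,::-1])
E
```

```text
t 5.17 tcp stand [ 36.6  76.8 200.8] turn -0.11 tilt 0.04 F [-0.3 -0.6  0.2]
(36, 60, 200) [0.0168 0.0006 0.0008]
(36, 40, 230) [ 0.0368  0.0006 -0.0292]
[([250.0, 239.3], [248, 238, 5, 3, 6])] [249. 247.] [264. 227.]
[([273.1, 234.5], [253, 222, 36, 22, 600])] [262. 250.] [356. 255.]
```

View pics/side4.png

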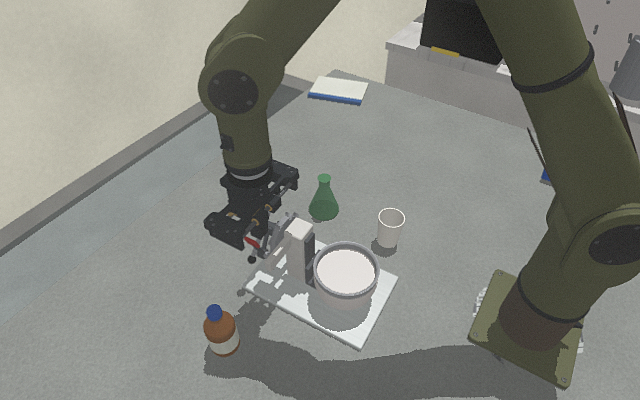

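View pics/wrist4.png

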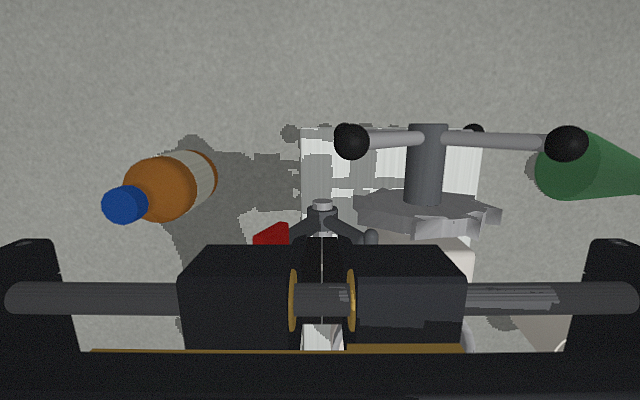

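>>> apply_moves:
  increments:
    - [0.015, 0, -0.01, 0]
    - [0.035, 0, -0.04, 0]
    - [0.07, -0.02, -0.06, 0]
    - [0.11, -0.045, -0.06, 0]
    - [0.15, -0.053, -0.06, 0]
    - [0.185, -0.053, -0.06, 0]
    - [0.187, -0.053, -0.06, 0]
    - [0.187, -0.053, -0.06, 0]

```text
clock: 6.28
position: [0.5794, 0.0525, 0.2614]
ee_rot: [0.728, -0.686, 0.0, -0.0]
contact_force: [1.3, 0.5, 1.2]
grip_width: 0.005
```

```bash
python3 - <<'E'
from h import *
go((90,-110,163),(90,-31,163),(90,-27.5,163))
for n in ("side","wrist","top"):
    d=snap(n);f=d["frame"]; print(n,[(b[0].tolist(),b[1]) for b in blobs(masks(f)["red"],6)], proj(d,W((36,109,197))).round(0),"sp0",proj(d,W((90,-58,178))).round(1),proj(d,W((90,58,178))).round(1))
    cv2.imwrite(f"pics/{n}5.png",f[:,:,::-1])
E
```

```text
t 6.28 tcp stand [  89.1 -110.1  261.4] turn -0.13 tilt 0.02 F [1.3 0.5 1.2]
(90, -110, 163) [-0.0001 -0.0008  0.0984]
(90, -31, 163) [-0.0791 -0.0007  0.0984]
(90, -27.5, 163) [-0.0826 -0.0007  0.0984]
side [([247.0, 245.2], [242, 242, 12, 7, 33])] [249. 247.] sp0 [276.2 190.3] [243.9 224.8]
wrist [] [ 43. 280.] sp0 [256.8 206.6] [110.3 206.6]
top [([231.9, 188.3], [228, 183, 9, 11, 92])] [232. 189.] sp0 [302.6 163.1] [254.4 166.2]
```

View pics/side5.png

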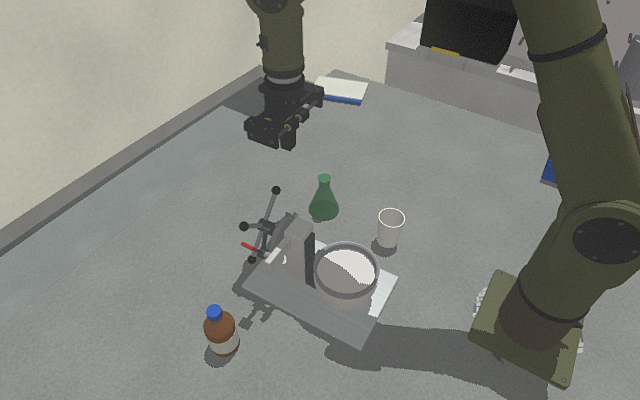

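View pics/wrist5.png

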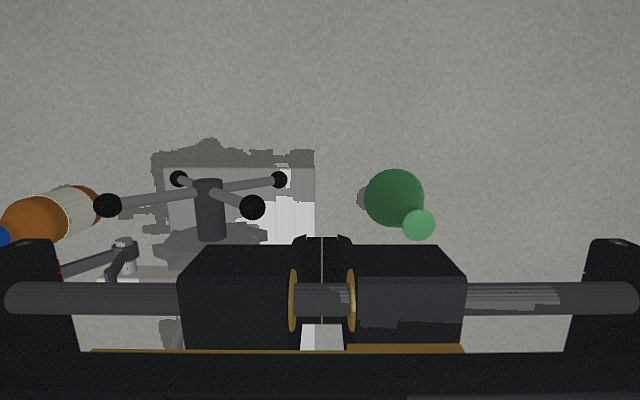

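>>> apply_moves:
  increments:
    - [0, -0.001, 0.04, 0]
    - [0, -0.001, 0.08, 0]
    - [0, -0.001, 0.098, 0]
    - [0, -0.001, 0.098, 0]
    - [-0.007, -0.001, 0.098, 0]
    - [-0.014, -0.001, 0.098, 0]
    - [-0.02, -0.001, 0.098, 0]
    - [-0.026, -0.001, 0.098, 0]
    - [-0.032, -0.001, 0.098, 0]
    - [-0.038, -0.001, 0.098, 0]
    - [-0.044, -0.001, 0.098, 0]
    - [-0.05, -0.001, 0.098, 0]
    - [-0.056, -0.001, 0.098, 0]
    - [-0.062, -0.001, 0.098, 0]
    - [-0.066, -0.001, 0.098, 0]
    - [-0.07, -0.001, 0.098, 0]
    - [-0.07, -0.001, 0.098, 0]
    - [-0.07, -0.001, 0.098, 0]

```text
clock: 8.68
position: [0.5766, 0.1236, 0.1636]
ee_rot: [0.728, -0.685, 0.0, -0.001]
contact_force: [0.3, -3.3, 0.9]
grip_width: 0.004
```

```bash
python3 - <<'E'
from h import *
go((90,-31,163),(90,-27.5,163))
for n in ("side","wrist","top"):
    d=snap(n);f=d["frame"]; print(n,[(b[0].tolist(),b[1]) for b in blobs(masks(f)["red"],6)], proj(d,W((36,109,197))).round(0),"sp0",proj(d,W((90,0,202))).round(1),"sp+y",proj(d,W((90,82,120))).round(1))
    cv2.imwrite(f"pics/{n}6.png",f[:,:,::-1])
E
```

```text
t 8.68 tcp stand [ 90.7 -39.  163.6] turn -0.01 tilt 0.08 F [ 0.3 -3.3  0.9]
(90, -31, 163) [-0.008   0.0007  0.0006]
(90, -27.5, 163) [-0.0115  0.0007  0.0006]
side [([247.0, 245.3], [241, 242, 13, 8, 35])] [249. 247.] sp0 [259.6 198.7] sp+y [240.5 250.8]
wrist [] [ 11. 386.] sp0 [226.5 292.2] sp+y [139.9 224.6]
top [([232.0, 188.3], [228, 183, 9, 12, 96])] [232. 189.] sp0 [277.1 162.7] sp+y [249.1 170.9]
```

View pics/wrist6.png

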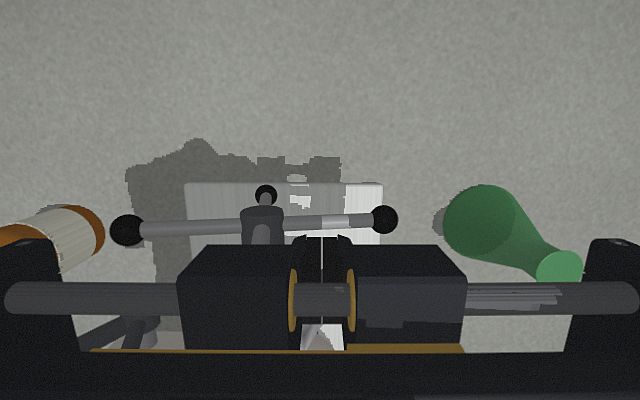

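View pics/side6.png

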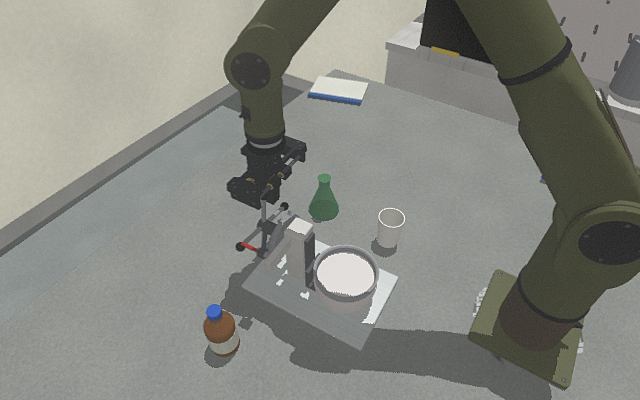

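```bash
cat >> h.py <<'E'
def onx(d,px,xs=90):
    o,v=ray(d,px);a=S(o);b=S(o+v)-a;return a+b*(xs-a[0])/b[0]
def balls(n="wrist",guess=()):
    d=snap(n);g=cv2.cvtColor(d["frame"],cv2.COLOR_RGB2GRAY)
    out=[]
    for y,z in guess:
        u=proj(d,W((90,y,z)));r=22 if n=="wrist" else 8
        x0,y0=(u-r).round().astype(int);c=g[max(y0,0):y0+2*r,max(x0,0):x0+2*r]<42
        c=cv2.morphologyEx(c.astype(np.uint8),cv2.MORPH_OPEN,np.ones((9,9) if n=="wrist" else (3,3)))
        b=max(blobs(c,20),key=lambda q:q[1][4],default=None)
        if b: p=b[0]+[max(x0,0),max(y0,0)];out.append((p,b[1][2:],onx(d,p).round(1)))
    return out
E
python3 - <<'E'
from h import *
B=balls("wrist",((82,120),(-82,120)))
for b in B: print(b)
p,q=B[0][2],B[1][2]
print("lag rad",np.arctan2(p[2]-q[2],p[1]-q[1]), np.hypot(*(p-q)[1:]),(p+q)/2)
d=snap("wrist");print(onx(d,(265,196)))
print(balls("side",((82,120),)),balls("top",((82,120),)))
E
```

```text
(array([128.5, 229. ]), [22, 31, 646], array([ 90. ,  83.9, 129.6]))
(array([385.5, 219. ]), [23, 27, 558], array([ 90. , -81.7, 108. ]))
lag rad 0.12970253715591207 167.00275446830213 [ 90.    1.1 118.8]
[90.         13.3925793  41.85233168]
[] [(array([251.5, 169. ]), [12, 13, 110], array([ 90. ,  71.4, 144. ]))]
```

>>> apply_moves:
  increments:
    - [-0.004, 0.001, 0, 0]
    - [-0.007, 0.001, 0, 0]
    - [-0.009, 0.001, 0, 0]
    - [-0.011, 0.001, 0, 0]
    - [-0.011, 0.001, 0, 0]
    - [-0.011, 0.001, 0, 0]

```text
clock: 9.78
position: [0.5738, 0.1358, 0.1627]
ee_rot: [0.729, -0.684, -0.001, -0.0]
contact_force: [-0.1, 0.3, 0.5]
grip_width: 0.002
```

```bash
python3 - <<'E'
from h import *
go((90,-27.5,163))
d=snap("wrist");f=d["frame"];cv2.imwrite("pics/w7.png",cv2.resize(f[150:300,60:460],None,fx=2,fy=2,interpolation=cv2.INTER_CUBIC)[:,:,::-1])
d=snap("side");print("sp+y proj",proj(d,W((90,82,120))),proj(d,W((90,0,202)))); f=d["frame"];cv2.imwrite("pics/s7.png",cv2.resize(f[160:290,200:340],None,fx=4,fy=4,interpolation=cv2.INTER_CUBIC)[:,:,::-1])
E
```

```text
t 9.78 tcp stand [ 88.7 -26.6 162.7] turn 0.08 tilt 0.09 F [-0.1  0.3  0.5]
(90, -27.5, 163) [ 0.0009 -0.0013 -0.0003]
sp+y proj [240.50630707 250.80467071] [259.58215956 198.73215105]
```

View pics/w7.png

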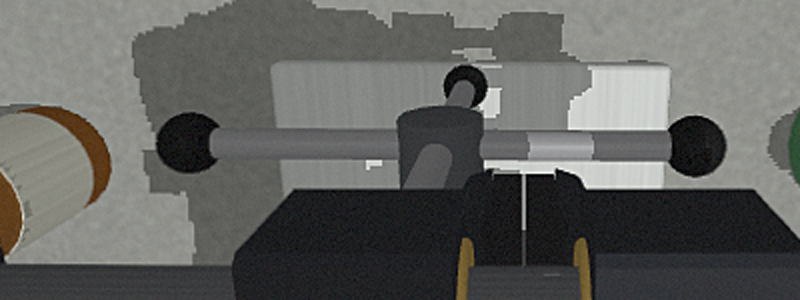

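View pics/s7.png

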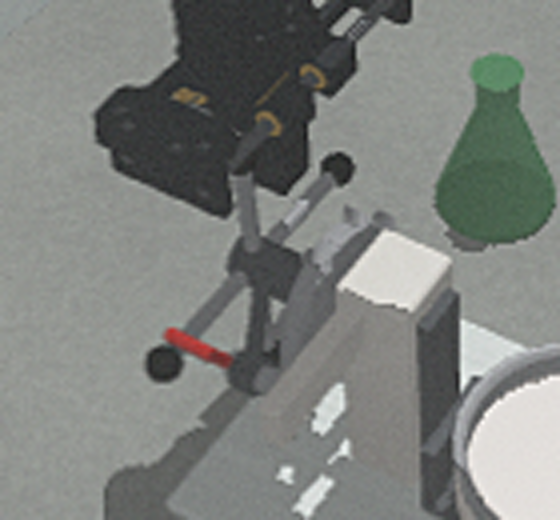

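```bash
python3 - <<'E'
from h import *
d=snap("wrist")
p,q,r=[onx(d,u) for u in ((154.5,221),(408,223),(292.5,193))]
print(p,q,r,"lag",np.arctan2(p[2]-q[2],p[1]-q[1]),(p+q)/2, "low",(r-(p+q)/2)[1:])
s=snap("side");print(onx(s,(200+163/4,160+361/4)),onx(s,(200+337/4,160+167/4)))
E
```

```text
[ 90.          84.77199322 117.51100895] [ 90.         -82.44693087 120.28493609] [90.          0.58844789 35.51133791] lag -0.016587074389008725 [ 90.           1.16253118 118.89797252] low [ -0.57408328 -83.38663461]
[ 90.          81.00320659 120.75812442] [ 90.         -84.07320292 119.50446855]
```

```bash
python3 - <<'E'
from h import *
go((90,-50,163),(90,-50,260),(36,150,260))
E
```

```text
t 9.97 tcp stand [ 88.7 -26.7 162.7] turn 0.08 tilt 0.09 F [ 0.3  0.4 -0.2]
(90, -50, 163) [ 0.0233 -0.0013 -0.0003]
(90, -50, 260) [ 0.0232 -0.0012 -0.0973]
(36, 150, 260) [-0.1769  0.0525 -0.0971]
```

>>> apply_moves:
  increments:
    - [0.01, 0, 0, 0]
    - [0.023, 0, 0, 0]
    - [0.023, 0, -0.04, 0]
    - [0.023, 0, -0.08, 0]
    - [0.023, 0, -0.1, 0]
    - [0, 0.01, -0.1, 0]
    - [-0.05, 0.03, -0.1, 0]
    - [-0.1, 0.045, -0.1, 0]
    - [-0.15, 0.0525, -0.1, 0]
    - [-0.177, 0.0525, -0.1, 0]
    - [-0.177, 0.0525, -0.1, 0]
    - [-0.177, 0.0525, -0.1, 0]

```text
clock: 11.48
position: [0.5112, 0.3063, 0.2627]
ee_rot: [0.728, -0.685, -0.0, 0.001]
contact_force: [0.1, -0.8, 0.5]
grip_width: 0.007
```

```bash
python3 - <<'E'
from h import *
go((36,150,198),(36,88,198))
for n in ("side","wrist","top"):
    d=snap(n);f=d["frame"]
    if n!="wrist": print(n,[(b[0].tolist(),b[1]) for b in blobs(masks(f)["red"],6)],"sp0",proj(d,W((90,0,202))).round(1),"sp+y",proj(d,W((90,82,120))).round(1),"sp-y",proj(d,W((90,-82,120))).round(1))
    cv2.imwrite(f"pics/{n}8.png",f[:,:,::-1] if n=="wrist" else cv2.resize(f[140:300,190:390] if n=="side" else f[140:240,180:380],None,fx=4,fy=4,interpolation=cv2.INTER_CUBIC)[:600,:800,::-1])
E
```

```text
t 11.47 tcp stand [ 36.7 147.4 262.7] turn -0.08 tilt 0.09 F [ 0.1 -0.8  0.5]
(36, 150, 198) [-0.0027  0.0006  0.0647]
(36, 88, 198) [0.0593 0.0005 0.0648]
side [([244.6, 243.8], [242, 242, 7, 4, 8])] sp0 [259.6 198.7] sp+y [240.5 250.8] sp-y [283.7 202.1]
top [] sp0 [277.1 162.7] sp+y [249.1 170.9] sp-y [313.7 166.8]
```

View pics/side8.png

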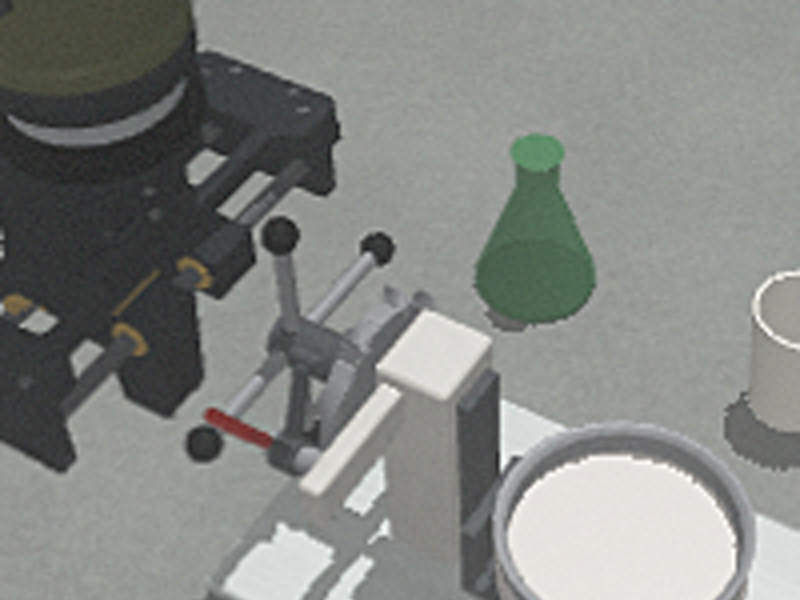

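View pics/top8.png

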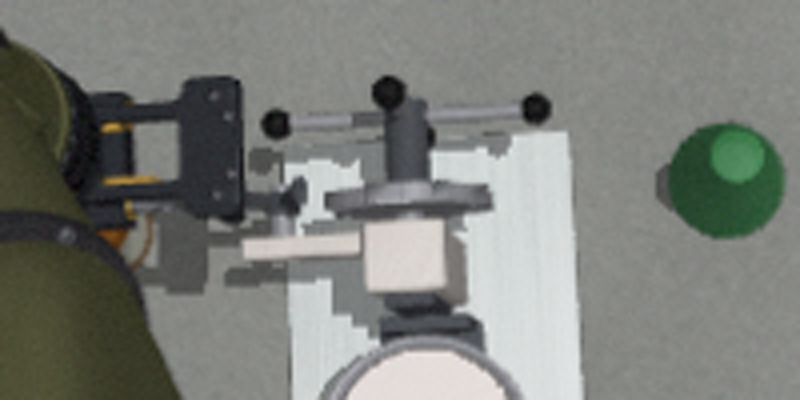

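View pics/wrist8.png

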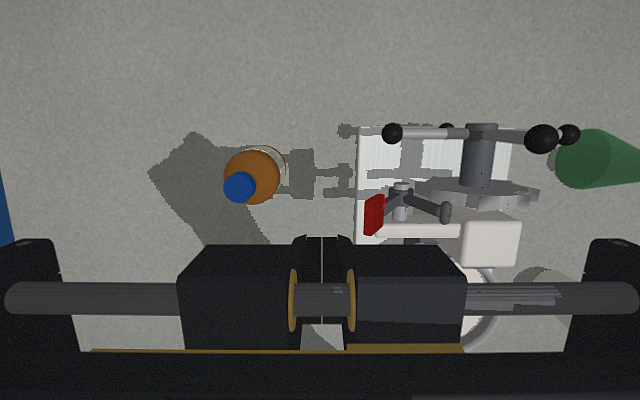

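>>> apply_moves:
  increments:
    - [-0.003, 0.001, 0.03, 0]
    - [-0.003, 0.001, 0.055, 0]
    - [-0.003, 0.001, 0.065, 0]
    - [-0.003, 0.001, 0.065, 0]
    - [0.004, 0.001, 0.065, 0]
    - [0.01, 0.001, 0.065, 0]
    - [0.015, 0.001, 0.065, 0]
    - [0.02, 0.001, 0.065, 0]
    - [0.025, 0.001, 0.065, 0]
    - [0.03, 0.001, 0.065, 0]
    - [0.035, 0.001, 0.065, 0]
    - [0.04, 0.001, 0.065, 0]
    - [0.045, 0.001, 0.065, 0]
    - [0.05, 0.001, 0.065, 0]
    - [0.055, 0.001, 0.065, 0]
    - [0.059, 0.001, 0.065, 0]
    - [0.059, 0.001, 0.065, 0]
    - [0.059, 0.001, 0.065, 0]

```text
clock: 13.88
position: [0.5137, 0.2479, 0.198]
ee_rot: [0.728, -0.686, -0.0, 0.0]
contact_force: [-0.4, 0.1, 1.0]
grip_width: 0.005
```

```bash
python3 - <<'E'
from h import *
go((36,120,198),(36,82,198))
for n in ("side","wrist"):
    d=snap(n);f=d["frame"]
    cv2.imwrite(f"pics/{n}9.png",f[:,:,::-1] if n=="wrist" else cv2.resize(f[140:300,190:390],None,fx=4,fy=4,interpolation=cv2.INTER_CUBIC)[:600,:800,::-1])
E
```

```text
t 13.88 tcp stand [ 35.5  89.  198. ] turn -0.09 tilt 0.05 F [-0.4  0.1  1. ]
(36, 120, 198) [-0.031  -0.0004 -0.    ]
(36, 82, 198) [ 0.007  -0.0005 -0.    ]
```

View pics/side9.png

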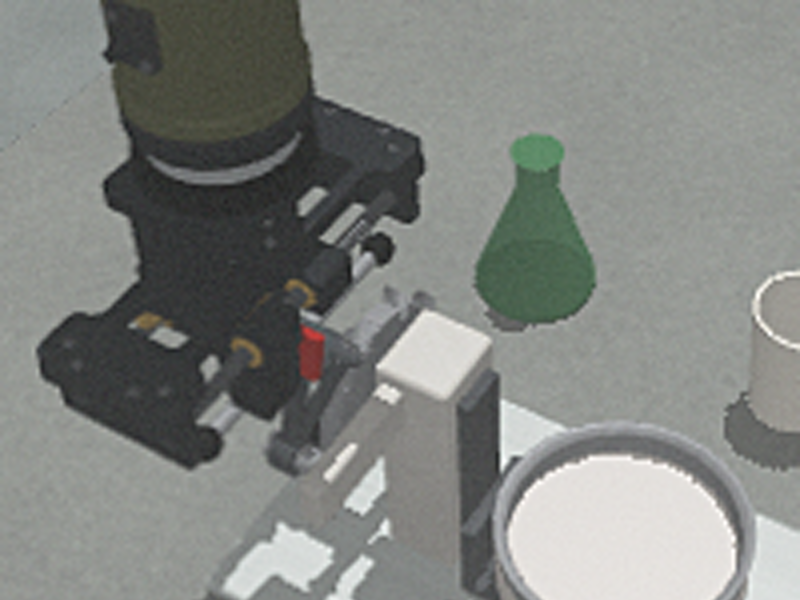

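View pics/wrist9.png

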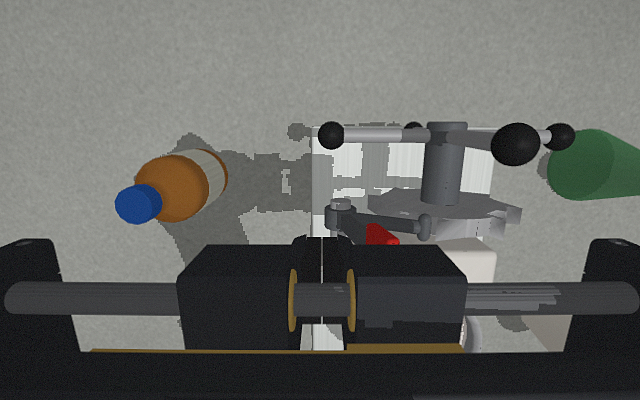

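Pawl appears to have fallen in. I'll retreat along +y and up, then verify with clear views.

>>> apply_moves:
  increments:
    - [-0.02, 0, 0, 0]
    - [-0.05, 0, -0.01, 0]
    - [-0.06, 0, -0.05, 0]
    - [-0.06, 0, -0.1, 0]
    - [-0.05, 0, -0.15, 0]
    - [0, 0, -0.16, 0]
    - [0.06, 0, -0.16, 0]
    - [0.12, 0, -0.16, 0]
    - [0.18, 0, -0.16, 0]
    - [0.24, 0, -0.16, 0]
    - [0.3, 0, -0.16, 0]
    - [0.36, 0, -0.16, 0]
    - [0.42, 0, -0.16, 0]
    - [0.42, 0, -0.16, 0]

```text
clock: 15.72
position: [0.5391, -0.1764, 0.3577]
ee_rot: [0.725, -0.689, 0.001, 0.001]
contact_force: [1.1, 0.2, 0.0]
grip_width: 0.005
```

```bash
python3 - <<'E'
from h import *
go()
D={}
for n in ("side","top"):
    d=snap(n);f=d["frame"];D[n]=d
    print(n,[(b[0].tolist(),b[1]) for b in blobs(masks(f)["red"],6)],"plate0",proj(d,W((36,60,204))).round(1),"sp0",proj(d,W((90,0,202))).round(1),"sp+y",proj(d,W((90,82,120))).round(1),"sp-y",proj(d,W((90,-82,120))).round(1))
    cv2.imwrite(f"pics/{n}10.png",cv2.resize(f[140:300,190:390] if n=="side" else f[140:260,180:380],None,fx=4,fy=4,interpolation=cv2.INTER_CUBIC)[:600,:800,::-1])
E
```

```text
t 15.72 tcp stand [  34.8 -336.   357.7] turn -0.57 tilt 0.17 F [1.1 0.2 0. ]
side [([264.9, 222.0], [260, 219, 11, 6, 23])] plate0 [264.1 227.1] sp0 [259.6 198.7] sp+y [240.5 250.8] sp-y [283.7 202.1]
top [([252.3, 187.1], [251, 181, 4, 12, 38])] plate0 [252.4 187.1] sp0 [277.1 162.7] sp+y [249.1 170.9] sp-y [313.7 166.8]
```

View pics/side10.png

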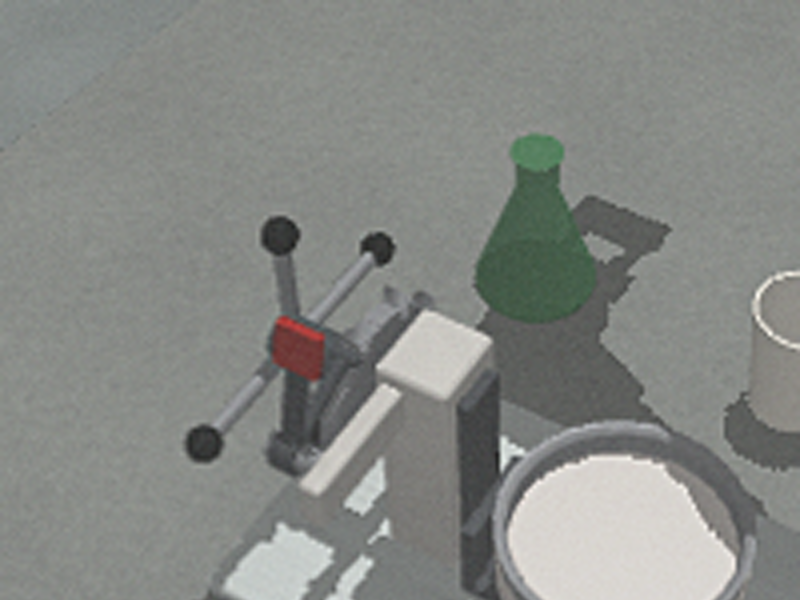

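View pics/top10.png

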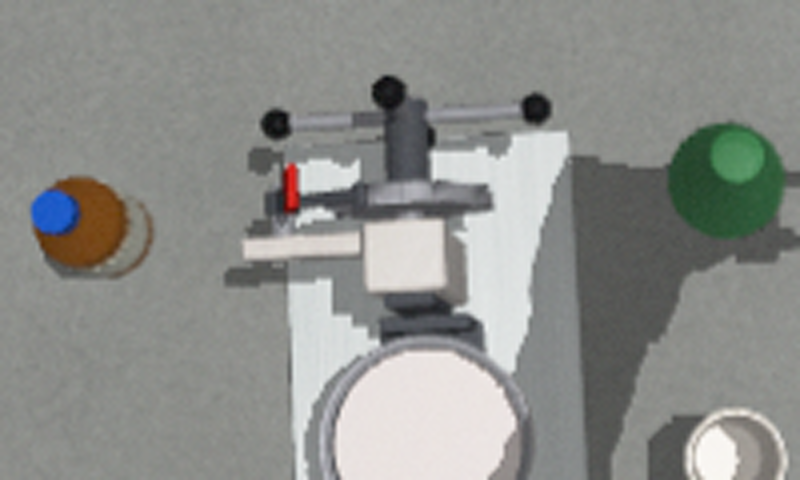

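>>> apply_moves:
  increments:
    - [0, 0, 0, 0]
    - [0, 0, 0, 0]
    - [0, 0, 0, 0]

```text
clock: 16.2
position: [0.5401, -0.1689, 0.3579]
ee_rot: [0.729, -0.685, -0.001, -0.0]
contact_force: [0.2, -0.0, 0.2]
grip_width: 0.005
```

```bash
python3 - <<'E'
from h import *
for n in ("top","side"):
    d=snap(n);m=masks(d["frame"]);print([(b[0].tolist(),b[1]) for b in blobs(m["red"],6)],[b[0].tolist() for b in blobs(m["blue"],50) if b[0][0]<230])
print(arm.hand_in())
E
```

```text
[([252.2, 186.9], [251, 181, 4, 12, 39])] [[3.3, 24.3], [193.2, 192.6]]
[([264.8, 221.9], [260, 219, 11, 6, 22])] [[213.4, 310.5]]
the job is handed in; nothing more can be done
None
```

I lowered the bath by one notch and handed the job in at about 16 s. With the fingers shut, I pushed the thumb plate over until the pawl stayed lifted. I then pushed spoke0 from the upper left to upright and pushed the plate back until the pawl dropped in.

What the last checks showed:
- **Pawl:** in both fixed cameras the red plate is back within 0.2 px of its starting position, so the pawl reads as fully down.
- **Wheel:** in the side view the spoke balls sit within about 0.6 px of their expected one-notch positions, and the top-view ball I checked matched too. While the pawl was still lifted, the wrist view put the wheel about 0.017 rad past the notch and the side view about 0.008 rad short. Both are well inside the 0.07 of play, and the pawl dropped in.
- **Forces:** the highest contact force reported at the end of a move was about 3.3 N, and about 0.2 N after the arm had retreated.
- **Bottle, flask and beaker:** the bottle's cap is within 0.3 px of its starting position. I checked the flask and beaker by eye only, and both are standing where they were.

No check failed.

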